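# Hang the oscillator carrier in the drift test box

### The job

Pick up the white carrier by its orange grip and carry it level, with both oscillator cans in it, to the blue test box; lower it through the slot in the lid and hold it hanging there, the whole basket below the lid but well clear of the box floor, upright and not pressed hard against the slot. Finish while still holding it still for the reading: do not set it down or let go. Leave everything else where it is.

Things in the scene. Friction and masses are not known exactly. Their poses are not given: they have to be found in the camera images.
- carrier: loose white open-topped basket, 90 mm long (its x), 34 mm wide (its y), rim 40 mm high, walls and floor 3 to 5 mm, about 0.2 kg. Origin at the centre of its underside, z up. A 12x10 mm stem rises from the middle of its floor to an orange grip block (see grip). Half a turn about z makes no difference to how it fits the slot.
- grip (a point): centre of the carrier's orange grip block, 125 mm above the carrier's underside; axes as the carrier's. The block is 34 mm long (x), 10 mm thick (y) and 40 mm high; pinch it from above across its 10 mm
- can1: loose steel oscillator can, 22x18x12 mm, 25 g, lying in one half of the carrier; origin at the centre of its underside
- can2: loose brass oscillator can, 22x18x12 mm, 25 g, lying in the other half of the carrier; origin at the centre of its underside
- testbox: fixed hollow blue box with a flat aluminium lid, 200 mm (its x) by 160 mm (its y), in the left or right half of the desk. Lid top 110 mm above the desk, lid 6 mm thick, inner floor 4 mm above the desk. Origin at the centre of its underside, z up. A slot goes through the middle of the lid (see slot)
- slot (a point): centre of the lid's slot at the lid's top face, 110 mm above the desk; axes as the test box's. The slot is 92 mm long (x) by 36 mm wide (y), 2 mm more than the carrier each way; yellow guide lips flare outwards round it and stand 11 mm above the lid
- morse_key: bystander, loose: telegraph key (dark steel base 75x50x12 mm, brass arm, black knob, 36 mm tall) on the desk; origin at the centre of its underside
- screwdriver: bystander, loose: screwdriver, 150 mm long, lying on the desk
- battery: bystander, loose: black and copper battery cell, 33 mm diameter, 58 mm tall, standing 95 to 115 mm from the carrier's origin, beyond one of its short ends (the end away from the robot); origin at the centre of its underside
- adaptor: bystander, loose: small brass and steel coax adaptor, 20 mm diameter, 26 mm tall, standing on a corner of the test box's lid; origin at the centre of its underside
- mug: bystander, loose: blue mug, 80 mm diameter, 95 mm tall, at the left of the desk; origin at the centre of its underside
- microphone: bystander, loose: black hand microphone, 95x55x33 mm, lying at the right of the desk; origin at the centre of its underside
Things that resemble listed ones, but are neither listed nor needed, are in the scene too. What is meant by the carrier is not red, and is the larger of those in its own colour.

How it is judged:
On the way:
1. the carrier is lifted over 100 mm off the desk, level, with both cans in it (height (world z) of carrier above 0.1 m and angle between carrier's own z axis and vertical below 0.2 rad and distance between each of can1, can2 and carrier below 0.045 m), for 0.2 s.
At the end, for the whole second after the job is handed in: The gripper holds the carrier still in the slot: its underside 14 to 64 mm above the desk (rim below the lid, 10 mm clear of the box floor), centred within 6 mm, tilted under 0.1 rad, in line within 0.1 rad, pressing on the box with under 10 N, both cans in it (horizontal distance between carrier and slot below 0.006 m and z of carrier in the frame of testbox between 0.014 and 0.064 m and angle between carrier's own z axis and vertical below 0.1 rad and angle between the x axis of carrier and the x axis of slot, either way round below 0.1 rad and contact force between the fingers and carrier above 1 N and contact force between carrier and testbox below 10 N and linear speed of carrier below 0.02 m/s and distance between each of can1, can2 and carrier below 0.045 m); the arm keeps its last pose, push and grip.
It fails at once if the carrier is tipped more than 0.3 rad (angle between carrier's own z axis and vertical above 0.3 rad).
It fails at once if a can leaves the carrier (distance between any of can1, can2 and carrier above 0.06 m).
It fails at once if a bystander is moved more than 30 mm (distance of any of morse_key, screwdriver, battery, adaptor, mug, microphone from where it was at the start of the episode above 0.03 m).
It also fails if it takes over 45 s, if anything falls off the work surface, if the arm or the gripper's body presses on something with over 40 N, if the wrist force passes 120 N, or if a joint passes its speed limit or range.

### The arm

A 6-joint arm with a two-finger parallel gripper is mounted at the origin on the work surface. World frame = base frame: x ahead of the robot, y to its left, z up, the work surface at z = 0. Lengths are in m, angles in rad, forces in N, time in s.
With the tool pointing down it reaches from about 0.35 to 0.775 m from the base axis. Payload 7.3 kg.
Tool frame: the origin (TCP) lies at the very end of the fingers, on their centre line; the grasp point (between the pads) lies 19 mm behind it; z points along the fingers, y is the line along which they close (so a half turn about z gives the same grasp; the last joint's range is limited). The gripper opens to 92 mm and grips with 3 to 60 N. Pads are 19 mm wide; open, the fingers measure 130 mm over their backs; the gripper's body (75 mm by 190 mm) begins 47 mm behind the grasp point.
Start: joints at [-1.355, 0.342, 1.524, -0, 1.275, -0.146], TCP at [0.186, -0.491, 0.227] pointing down, gripper open.
Joint ranges: [-2.53, 2.53], [-0.77, 2.02], [0.04, 2.7], [-1, 4.14], [0.28, 2.66], [-3.11, 3.11]. Speed limits (rad/s): [2.57, 2.57, 3.14, 3.14, 3.14, 3.14].

### API

Orientations are given as a unit quaternion [w, x, y, z].
In Python, from bench import ctrl gives the robot as it stands. The module is installed in compiled form; this text tells all that it offers.
- The arm moves only by the tool play_rows, never from a script. Its argument "series" is a list that holds one entry, the list of rows, each a list of 6 numbers: the shift along the tool's x, y, z in m, then the turn, a rotation vector about the tool's x, y, z in rad. In form: [[[dx, dy, dz, wx, wy, wz], ...]]. A call has 1 to 20 rows; each row is the pose to reach, as a shift and turn from the pose commanded when the call began, along the tool's axes at that moment; what a row does not reach only later rows make up. A row lasts 1/10 s, in which the tool goes at most 50 mm and 8.59 degrees, less where a joint would pass 70% of its speed; a pose out of reach is approached as far as the arm can. A call with a gripper value outside its range is refused whole. "jaw" is the closure, from 0 (fully open) to 1 (shut), set as the call begins (left out, the last holds). The fingers move at their own pace and stop on an object; the grip force is fixed at half the most. Time passes only in rows, so rows that repeat a pose let the fingers close. It gives the time, the measured TCP pose, the force, the opening and the grip force at its end, in the units of the state.
- ctrl.sense(): the state, without advancing time (a new reading comes with each control period).
- ctrl.capture(name): name is "scene" or "top" or "wrist"; returns a dict with "image" (384x512x3 uint8, red, green, blue), "range_z" (384x512 float32, m along the optical axis (not along the pixel's ray), 0 where there is no reading), "vertical_fov" (degrees; the focal length in pixels is half the picture's height over the tangent of half this angle, whatever the lens; pixels are square), "cx", "cy" (the principal point, pixels), "pose" (4x4, takes a point from camera to world coordinates). Camera axes: x right, y up, looking along -z (the intrinsics and any distortion apply to the point x, -y, -z); pixel columns grow to the right and rows downward; lengths in m; the calibration is good to about 2 mm. A picture is of the moment at which its call begins.
- ctrl.hand_in(): hands the job in; it is judged then, once.
The state is a dict: "time": time; "qpos": joint angles; "dq": joint speeds; "tau": joint torques, N m; "position": TCP position; "tcp_rot": TCP orientation; "contact_force": force on the tool from outside, world axes, zero at the start; "ft_torque": the same for the moment, N m; "grip_width": finger opening in m; "finger_force": force on a finger pad.
Only numpy, scipy, OpenCV 4.12 (cv2) and the standard library are available. Lean on these libraries where they do the work, as an engineer would, in place of code of your own. Each camera call takes 0.05 s, during which the arm holds its last target. There are 200 camera calls.

## Working session

There is one attempt and no reset: what is moved stays moved. The work goes in short steps, Python scripts to look and compute and a tool call to move; the robot and the scene stay as the last step left them, time stands still between calls to the robot, and variables do not carry over. Pictures are saved under pics/ and viewed, at most 10 in all, crops included, and the job is handed in when it is done.

Besides the shell and the picture viewer there is one more tool, called by a JSON object that holds its "name" and its "arguments", one argument or row to a line. play_rows: Moves the arm, as the interface text tells. Its arguments: {"type":"object","properties":{"series":{"type":"array"},"jaw":{"type":"number"}},"required":["series"]}

```bash
mkdir -p pics
cat > h.py <<'E'
import numpy as np, cv2
from bench import ctrl
def cap(n,save):
    c=ctrl.capture(n); np.savez(save+'.npz',**{k:v for k,v in c.items()})
    cv2.imwrite('pics/'+save+'.png',cv2.cvtColor(c['image'],cv2.COLOR_RGB2BGR)); return c
def world(c):
    R=np.asarray(c['range_z'],float); h,w=R.shape
    f=h/2/np.tan(np.radians(float(c['vertical_fov']))/2)
    u,v=np.meshgrid(np.arange(w),np.arange(h))
    P=np.stack([(u-c['cx'])/f*R,-(v-c['cy'])/f*R,-R],-1)
    T=np.asarray(c['pose']); W=P@T[:3,:3].T+T[:3,3]; W[R==0]=np.nan; return W
E
python3 - <<'E'
from h import *
for n in ('scene','top'):
    c=cap(n,n+'0'); print({k:(v if np.size(v)<20 else np.shape(v)) for k,v in c.items()})
a=cv2.imread('pics/top0.png');cv2.imwrite('pics/top0b.png',cv2.resize(a,(768,576),interpolation=cv2.INTER_CUBIC))
print(ctrl.sense())
E
```

```text
{'image': (384, 512, 3), 'range_z': (384, 512), 'vertical_fov': 56.44682745898525, 'cx': 255.8649502092125, 'cy': 193.73765379176112, 'pose': array([[ 0.6550778 , -0.61502057,  0.4388881 ,  0.9669638 ],
       [ 0.75554203,  0.52905188, -0.38634226, -0.40777186],
       [ 0.00541386,  0.58468265,  0.81124404,  0.88371711],
       [ 0.        ,  0.        ,  0.        ,  1.        ]])}
{'image': (384, 512, 3), 'range_z': (384, 512), 'vertical_fov': 45.04697484961649, 'cx': 263.3099855004737, 'cy': 184.0064259082795, 'pose': array([[ 0.01831014,  0.99821103, -0.05691634,  0.42457097],
       [-0.99982821,  0.01844432,  0.00183294, -0.01814243],
       [ 0.00287944,  0.056873  ,  0.99837727,  1.46443857],
       [ 0.        ,  0.        ,  0.        ,  1.        ]])}
{'time': 0.1, 'qpos': array([-1.35499790e+00,  3.42667806e-01,  1.52491320e+00,  1.40031222e-05,
        1.27539571e+00, -1.46002224e-01]), 'dq': array([-1.39907151e-04, -2.60918404e-03, -1.45241274e-03,  1.44942124e-03,
       -7.16751570e-05, -5.93189400e-04]), 'tau': array([ 1.69992789e-03, -4.32002449e+01, -2.44694191e+01,  7.18783052e-02,
        5.26481203e-02, -5.95417237e-05]), 'position': array([ 0.18577478, -0.49065001,  0.22610969]), 'tcp_rot': array([-6.91841448e-04,  9.83682241e-01,  1.79913228e-01, -1.74527994e-05]), 'contact_force': array([ 0.05185581, -0.56364395, -0.24385145]), 'ft_torque': array([-0.04850256, -0.01606314,  0.02019819]), 'finger_force': 0.0, 'grip_width': 0.09155650736147013}
```

View pics/top0b.png

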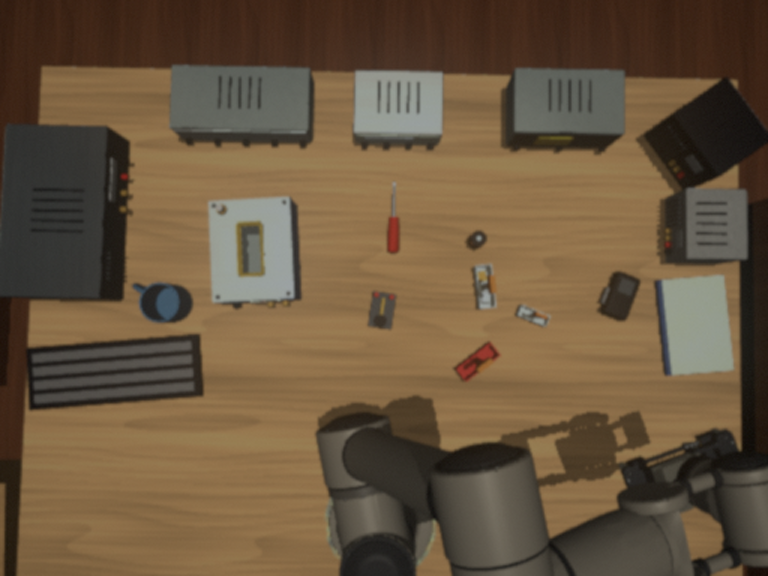

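View pics/scene0.png

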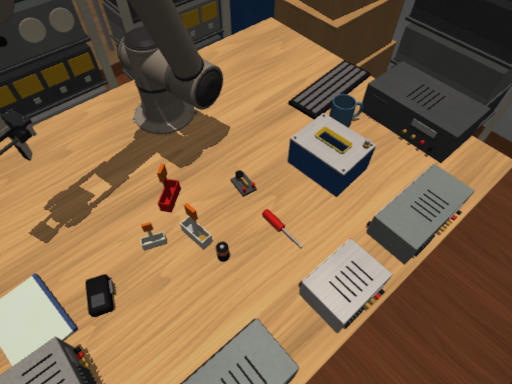

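Three carriers in the top view (768x576 picture): white at (484,286), a smaller white at (532,316), and red at (477,361). The one at (484,286) fits: white, the larger of the two, and the battery (477,240) stands beyond its far end. The test box is at (252,250), the slot at (250,249). I'll confirm the carrier in a crop and measure.

Run:
```python
from h import *
S={}
for n in ('scene','top'):
    c=dict(np.load(n+'0.npz')); W=world(c); S[n]=W
    hsv=cv2.cvtColor(c['image'],cv2.COLOR_RGB2HSV); H,s,v=[hsv[...,i].astype(int) for i in range(3)]
    X,Y,Z=W[...,0],W[...,1],W[...,2]
    def rep(m,name):
        P=W[m]; 
        if len(P)<5: print(n,name,len(P));return
        r=cv2.minAreaRect((P[:,:2]*1000).astype(np.float32)); print(n,name,len(P),'med',np.nanmedian(P,0).round(4),'z',np.percentile(P[:,2],[2,98]).round(3),'rect',np.round(r[0],1),np.round(r[1],1),round(r[2],1))
    ok=np.isfinite(Z)
    # carrier from approx
    u0,v0=(323,191) if n=='top' else (196,232)
    print(n,'seed',W[v0,u0])
    org=(H>5)&(H<17)&(s>190)&(v>120)&ok
    if n=='top': near=np.zeros_like(ok); near[170:212,308:338]=1
    else: near=np.zeros_like(ok); near[200:252,175:215]=1
    rep(org&near&(Z>.09),'orange')
    wh=(s<60)&(v>120)&ok&near
    rep(wh&(Z>.02),'white'); rep(wh&(Z>.033)&(Z<.05),'rim')
    yel=(H>18)&(H<32)&(s>130)&ok&(Z>.105)&(Z<.13)
    rep(yel,'lips'); 
    lid=ok&(Z>.105)&(Z<.115)&(s<60)&(X>.3)&(X<.7)&(Y>.05)
    rep(lid,'lid')
a=cv2.imread('pics/scene0.png')[190:265,130:240];b=cv2.imread('pics/top0.png')[145:225,300:380]
cv2.imwrite('pics/c1.png',np.hstack([cv2.resize(a,(440,300),interpolation=3),cv2.resize(b,(300,300),interpolation=3)]))
```

```text
scene seed [ 0.49637982 -0.20957153  0.03104086]
scene orange 48 med [ 0.4915 -0.2082  0.1444] z [0.141 0.147] rect [ 491.2 -207.9] [31.9 10. ] 8.4
scene white 85 med [ 0.4964 -0.2177  0.0383] z [0.031 0.062] rect [ 490.8 -208.5] [90.4 34.5] 6.6
scene rim 79 med [ 0.5032 -0.2191  0.0383] z [0.034 0.043] rect [ 490.8 -208.5] [90.4 34.5] 6.6
scene lips 223 med [0.5452 0.2801 0.1158] z [0.108 0.121] rect [571.6 268.9] [153.4  72.7] 15.6
scene lid 2497 med [0.5566 0.2658 0.1093] z [0.106 0.114] rect [520. 693.] [ 344.3 1032. ] 5.3
top seed [ 0.48673568 -0.2024078   0.05955468]
top orange 0
top white 40 med [ 0.4771 -0.1991  0.0383] z [0.023 0.043] rect [ 488.4 -207.3] [88.7 33.6] 7.5
top rim 33 med [ 0.4816 -0.199   0.0393] z [0.035 0.043] rect [ 488.3 -206.6] [88.7 32.1] 7.5
top lips 66 med [0.5621 0.2826 0.1156] z [0.11  0.126] rect [ 674.6 -136.7] [ 92.8 897.9] 16.7
top lid 3197 med [0.5511 0.2811 0.1099] z [0.105 0.115] rect [572.5 465.3] [580.1 252.1] 89.6
```

View pics/c1.png

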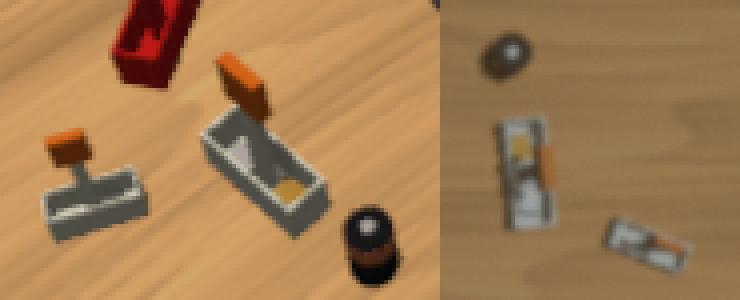

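```bash
cat >> h.py <<'E'
from scipy.spatial.transform import Rotation as Ro
def tool(pos,yaw,s=None):
    """shift+turn in present tool axes to a tool-down pose with tool x at yaw (deg)"""
    s=s or ctrl.sense(); q=s['tcp_rot']; R=Ro.from_quat(np.r_[q[1:],q[0]])
    G=Ro.from_euler('z',yaw,degrees=True)*Ro.from_euler('x',180,degrees=True)
    return np.r_[R.inv().apply(np.array(pos)-s['position']),(R.inv()*G).as_rotvec()].round(4)
E
python3 - <<'E'
from h import *
for n in ('scene','top'):
    c=dict(np.load(n+'0.npz')); W=world(c); X,Y,Z=np.moveaxis(W,-1,0)
    hsv=cv2.cvtColor(c['image'],cv2.COLOR_RGB2HSV); H,s,v=[hsv[...,i].astype(int) for i in range(3)]
    reg=(X>.42)&(X<.7)&(Y>.15)&(Y<.4)
    for nm,m in (('lips',reg&(H>18)&(H<32)&(s>110)&(Z>.1)&(Z<.13)),('lid',reg&(Z>.104)&(Z<.116)),('adaptor',reg&(Z>.127))):
        P=W[m]; r=cv2.minAreaRect((P[:,:2]*1000).astype(np.float32)); print(n,nm,len(P),np.round(r[0],1),np.round(r[1],1),round(r[2],1))
print(tool([.491,-.208,.25],7))
E
```

```text
scene lips 252 [570.9 269.3] [153.4  73.5] 14.8
scene lid 2325 [549.1 262.4] [201.8 165.7] 4.3
scene adaptor 25 [627.1 320.3] [12.5 12.9] 76.1
top lips 147 [550.4 263.4] [102.  49.] 3.0
top lid 3032 [548.7 262.7] [200.2 161.9] 4.2
top adaptor 20 [624.8 321.1] [10.7 11.4] 9.8
[ 0.3855 -0.1563 -0.0236 -0.0014 -0.      0.2396]
```

{"name": "play_rows", "arguments": {
  "series": [
    [[0.01,-0.004,-0.001,0,0,0.006],[0.03,-0.012,-0.002,0,0,0.02],[0.065,-0.026,-0.004,0,0,0.04],[0.105,-0.042,-0.007,0,0,0.065],[0.145,-0.059,-0.009,0,0,0.09],[0.185,-0.075,-0.011,0,0,0.115],[0.225,-0.091,-0.014,0,0,0.14],[0.265,-0.107,-0.016,0,0,0.165],[0.305,-0.124,-0.019,0,0,0.19],[0.34,-0.138,-0.021,0,0,0.212],[0.365,-0.148,-0.022,-0.001,0,0.228],[0.38,-0.154,-0.023,-0.001,0,0.237],[0.3855,-0.1563,-0.0236,-0.0014,0,0.24],[0.3855,-0.1563,-0.0236,-0.0014,0,0.24],[0.3855,-0.1563,-0.0236,-0.0014,0,0.24],[0.3855,-0.1563,-0.0236,-0.0014,0,0.24]]
  ],
  "jaw": 0.4
}}

```text
time: 1.7
position: [0.4904, -0.209, 0.2503]
tcp_rot: [0.001, 0.998, 0.06, -0.0]
contact_force: [-0.7, 0.4, 0.3]
grip_width: 0.0553
finger_force: 0.0
```

Run:
```python
from h import *
c=cap('wrist','w1'); s=ctrl.sense(); print(s['position'],s['tcp_rot'],s['grip_width'],c['pose'])
W=world(c); X,Y,Z=np.moveaxis(W,-1,0)
hsv=cv2.cvtColor(c['image'],cv2.COLOR_RGB2HSV); H,S,v=[hsv[...,i].astype(int) for i in range(3)]
reg=(X>.4)&(X<.57)&(abs(Y+.208)<.05)
for nm,m in (('grip',reg&(Z>.135)&(Z<.155)&(S>120)),('rim',reg&(Z>.034)&(Z<.046)&(S<70)),('stem?',reg&(Z>.05)&(Z<.1))):
    P=W[m]
    if len(P)>5:
        r=cv2.minAreaRect((P[:,:2]*1000).astype(np.float32)); print(nm,len(P),np.round(r[0],1),np.round(r[1],1),round(r[2],1),np.percentile(P[:,2],[5,95]))
print(tool([.491,-.208,.106],7))
```

```text
[ 0.49046862 -0.20905903  0.25031702] [7.53778336e-04 9.98184543e-01 6.02249926e-02 6.27480719e-06] 0.05481046437099453 [[ 0.11993318  0.95670669  0.26519491  0.56140022]
 [-0.99277966  0.11499934  0.03411296 -0.20025383]
 [ 0.00213886 -0.26737139  0.96359118  0.40858126]
 [ 0.          0.          0.          1.        ]]
grip 528 [ 490.6 -207.3] [34.5  8.9] 6.9 [0.14352784 0.14652333]
rim 573 [ 490.8 -207.5] [89.1 33.5] 6.4 [0.03870703 0.04169756]
[ 7.000e-04 -1.200e-03  1.443e-01  1.500e-03  1.000e-04 -1.700e-03]
```

View pics/w1.png

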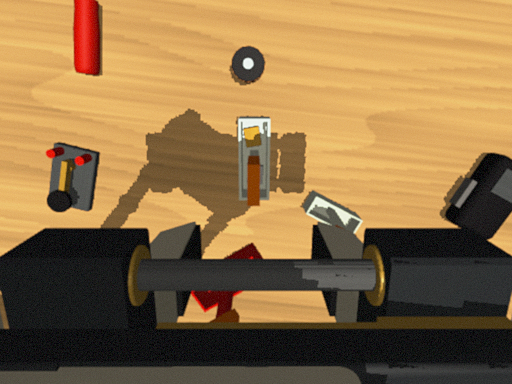

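The wrist view shows the carrier at (254,160) with its grip at (254,180), the jaws straddling it and the far small carrier (333,210) clear of them. Centre ≈ (0.4907, -0.2075), yaw 6.7°. Descend, then close.

{"name": "play_rows", "arguments": {
  "series": [
    [[0,-0.001,0.01,0.001,0,0],[0,-0.001,0.03,0.001,0,0.002],[0,-0.0013,0.05,0.001,0,0.003],[0,-0.0013,0.07,0.001,0,0.003],[0,-0.0013,0.09,0.001,0,0.003],[0,-0.0013,0.11,0.001,0,0.003],[0,-0.0013,0.125,0.001,0,0.003],[0,-0.0013,0.137,0.001,0,0.003],[0,-0.0013,0.144,0.001,0,0.003],[0,-0.0013,0.144,0.001,0,0.003],[0,-0.0013,0.144,0.001,0,0.003]]
  ]
}}

```text
time: 2.85
position: [0.4912, -0.2075, 0.1067]
tcp_rot: [0.0, 0.998, 0.059, 0.0]
contact_force: [-0.1, -0.5, 0.0]
grip_width: 0.0551
finger_force: 0.0
```

{"name": "play_rows", "arguments": {
  "series": [
    [[0,0,0,0,0,0],[0,0,0,0,0,0],[0,0,0,0,0,0],[0,0,0,0,0,0],[0,0,0,0,0,0],[0,0,0,0,0,0],[0,0,0,0,0,0],[0,0,0,0,0,0],[0,0,0,0,0,0],[0,0,0,0,0,0]]
  ],
  "jaw": 1
}}

```text
time: 3.85
position: [0.491, -0.2073, 0.1063]
tcp_rot: [0.0, 0.998, 0.059, 0.0]
contact_force: [0.4, -0.1, -0.0]
grip_width: 0.0101
finger_force: 30.0
```

Gripped (10.1 mm, 30 N). Lift slowly.

{"name": "play_rows", "arguments": {
  "series": [
    [[0,0,-0.003,0,0,0],[0,0,-0.009,0,0,0],[0,0,-0.018,0,0,0],[0,0,-0.029,0,0,0],[0,0,-0.041,0,0,0],[0,0,-0.053,0,0,0],[0,0,-0.065,0,0,0],[0,0,-0.077,0,0,0],[0,0,-0.089,0,0,0],[0,0,-0.101,0,0,0],[0,0,-0.113,0,0,0],[0,0,-0.125,0,0,0],[0,0,-0.137,0,0,0],[0,0,-0.149,0,0,0],[0,0,-0.159,0,0,0],[0,0,-0.166,0,0,0],[0,0,-0.17,0,0,0],[0,0,-0.17,0,0,0],[0,0,-0.17,0,0,0],[0,0,-0.17,0,0,0]]
  ]
}}

```text
time: 5.85
position: [0.4907, -0.2071, 0.2757]
tcp_rot: [-0.0, 0.998, 0.059, -0.0]
contact_force: [-0.3, 0.4, -3.0]
grip_width: 0.0095
finger_force: 30.0
```

```bash
cat > chk.py <<'E'
from h import *
import sys
def chk(name):
    c=cap('wrist',name); s=ctrl.sense(); p=s['position']; print(s['time'],p,s['tcp_rot'],s['grip_width'],s['contact_force'])
    W=world(c); q=s['tcp_rot']; R=Ro.from_quat(np.r_[q[1:],q[0]])
    T=R.inv().apply((W-p).reshape(-1,3)).reshape(W.shape)   # tool axes
    hsv=cv2.cvtColor(c['image'],cv2.COLOR_RGB2HSV); S=hsv[...,1]
    m=(abs(T[...,0])<.06)&(abs(T[...,1])<.03)&(T[...,2]>.045)&(T[...,2]<.09)&(S<70)
    P=T[m]; r=cv2.minAreaRect((P[:,:2]*1000).astype(np.float32)); print('rim in tool',len(P),np.round(r[0],1),np.round(r[1],1),round(r[2],1),'z',np.percentile(P[:,2],[5,50,95]).round(4))
    A=np.c_[P[:,:2],np.ones(len(P))]; k=abs(P[:,2]-np.median(P[:,2]))<.006; print('tilt fit dz/dx,dz/dy',np.linalg.lstsq(A[k],P[k,2],rcond=None)[0].round(4))
    return c,s
E
python3 - <<'E'
from chk import *
c,s=chk('w2')
print(tool([.549,-.2627+.5254,.277],4.2,s))
a=cv2.imread('pics/w2.png')
E
```

```text
5.9 [ 0.49074391 -0.20711496  0.27578814] [-6.94064159e-05  9.98235731e-01  5.93743007e-02 -3.36160329e-04] 0.009767449111485867 [ 0.48260313  0.34494536 -2.96403609]
rim in tool 1760 [10.3  0.1] [69.6 33.9] 0.7 z [0.0566 0.0663 0.0869]
tilt fit dz/dx,dz/dy [0.003  0.0031 0.0661]
[ 1.135e-01 -4.596e-01 -1.200e-03 -2.000e-04  7.000e-04  4.550e-02]
```

View pics/w2.png

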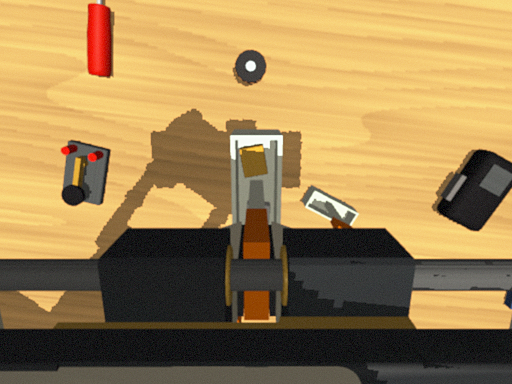

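The carrier is held level; the brass can is visible inside at (253,160). Next, carry it to above the slot.

{"name": "play_rows", "arguments": {
  "series": [
    [[0.001,-0.004,0,0,0,0],[0.004,-0.016,0,0,0,0.002],[0.008,-0.034,0,0,0,0.003],[0.014,-0.058,0,0,0,0.006],[0.021,-0.087,0,0,0,0.009],[0.029,-0.119,0,0,0,0.012],[0.038,-0.154,0,0,0,0.015],[0.047,-0.191,0,0,0,0.019],[0.057,-0.23,0,0,0,0.023],[0.066,-0.268,0,0,0,0.027],[0.075,-0.305,-0.001,0,0,0.03],[0.084,-0.341,-0.001,0,0,0.034],[0.092,-0.373,-0.001,0,0,0.037],[0.099,-0.402,-0.001,0,0,0.04],[0.105,-0.426,-0.001,0,0,0.042],[0.11,-0.444,-0.001,0,0.001,0.044],[0.1125,-0.456,-0.001,0,0.001,0.045],[0.1135,-0.4595,-0.001,0,0.001,0.0455],[0.1135,-0.4595,-0.001,0,0.001,0.0455],[0.1135,-0.4595,-0.001,0,0.001,0.0455]]
  ]
}}

```text
time: 7.9
position: [0.5491, 0.2618, 0.2772]
tcp_rot: [0.0, 0.999, 0.036, 0.001]
contact_force: [-0.8, -0.6, -3.2]
grip_width: 0.0099
finger_force: 30.0
```

Run:
```python
from chk import *
c,s=chk('w3'); top=cap('top','top3')
for n,c in (('wrist',c),('top',top)):
    W=world(c); X,Y,Z=np.moveaxis(W,-1,0)
    hsv=cv2.cvtColor(c['image'],cv2.COLOR_RGB2HSV); H,S,v=[hsv[...,i].astype(int) for i in range(3)]
    reg=(X>.42)&(X<.7)&(Y>.15)&(Y<.4)
    for nm,m in (('lips',reg&(H>18)&(H<32)&(S>110)&(Z>.1)&(Z<.125)),('liptop',reg&(H>18)&(H<32)&(S>110)&(Z>.117)&(Z<.125)),('lid',reg&(Z>.104)&(Z<.116))):
        P=W[m]
        if len(P)<5: continue
        r=cv2.minAreaRect((P[:,:2]*1000).astype(np.float32)); print(n,nm,len(P),np.round(r[0],1),np.round(r[1],1),round(r[2],1),np.round(cv2.boxPoints(r)).tolist())
```

```text
7.95 [0.54917583 0.26159911 0.27722755] [3.74538508e-04 9.99346702e-01 3.61345882e-02 5.66695480e-04] 0.010145860846358596 [ 0.64166473 -1.32952107 -3.69076855]
rim in tool 1728 [10.6  0.3] [68.7 34. ] 0.0 z [0.0565 0.0664 0.0871]
tilt fit dz/dx,dz/dy [0.0018 0.0026 0.0663]
wrist lips 1018 [576.5 271.9] [152.3  73.9] 19.3 [[492.0, 282.0], [517.0, 212.0], [661.0, 262.0], [636.0, 332.0]]
wrist liptop 694 [575.8 271.7] [150.8  73.9] 19.3 [[492.0, 282.0], [517.0, 212.0], [659.0, 262.0], [635.0, 332.0]]
wrist lid 22140 [569.4 263.8] [162.8 160.5] 4.2 [[482.0, 338.0], [494.0, 178.0], [656.0, 190.0], [645.0, 350.0]]
top lips 24 [550.2 248.1] [ 28.1 101.9] 86.9 [[499.0, 237.0], [600.0, 231.0], [602.0, 259.0], [500.0, 265.0]]
top liptop 6 [555.4 245.2] [96.   5.5] 13.9 [[508.0, 236.0], [509.0, 231.0], [603.0, 254.0], [601.0, 259.0]]
top lid 1569 [549.  262.3] [200.3 160.6] 3.9 [[444.0, 336.0], [454.0, 175.0], [654.0, 189.0], [644.0, 349.0]]
```

View pics/w3.png

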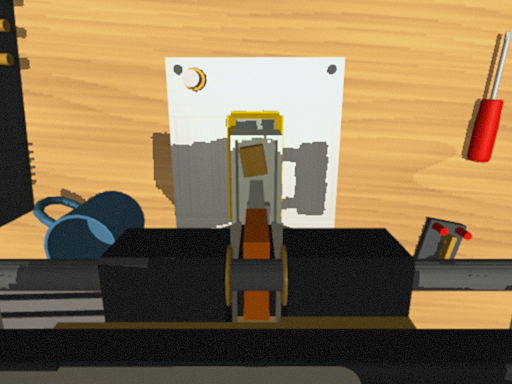

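Run:
```python
from chk import *
c=dict(np.load('w3.npz')); W=world(c); s=ctrl.sense()
hsv=cv2.cvtColor(c['image'],cv2.COLOR_RGB2HSV); H,S,v=[hsv[...,i].astype(int) for i in range(3)]
th=np.radians(4.1); e=np.array([np.cos(th),np.sin(th)]); n=np.array([-e[1],e[0]])
D=(W[...,:2]-s['position'][:2]); a=D@e*1000; b=D@n*1000; Z=W[...,2]
y=(H>18)&(H<32)&(S>110)&(Z>.109)&(Z<.125)&(abs(b)<35)&(abs(a)<70)
print('far a',np.percentile(a[y],[50,99,100]))
for lo in range(-10,50,10):
    m=y&(a>lo)&(a<lo+10); L=b[m&(b>0)]; Q=b[m&(b<0)]
    if len(L)and len(Q): print(lo,len(L),len(Q),'outer',L.max().round(1),Q.min().round(1),'mid',((L.max()+Q.min())/2).round(2),'z',Z[m].min().round(3))
top=Z>.118
print('far lip top edge', a[y&top&(abs(b)<15)].min(),a[y&top&(abs(b)<15)].max())
lid=(Z>.106)&(Z<.114)&(abs(b)<85)&(abs(a)<110)&(S<80)
print('lid far', np.percentile(a[lid],[99.5,100]), 'sides',[ (b[lid&(a>l)&(a<l+10)].max().round(1),b[lid&(a>l)&(a<l+10)].min().round(1)) for l in (60,70,80)])
rim=(Z>.205)&(Z<.216)&(S<70)&(abs(b)<25)&(abs(a)<55)
print('rim',a[rim].max(),b[rim].min(),b[rim].max())
```

```text
far a [46.92972718 55.39333942 55.46489605]
0 31 1 outer 27.7 -24.6 mid 1.56 z 0.11
30 50 19 outer 26.4 -23.9 mid 1.25 z 0.112
40 126 107 outer 28.0 -23.7 mid 2.14 z 0.109
far lip top edge 52.16869923287992 55.09472005786014
lid far [101.39166228 101.64388455] sides [(np.float64(80.6), np.float64(-79.4)), (np.float64(80.6), np.float64(-79.4)), (np.float64(81.1), np.float64(-79.2))]
rim 45.01256880509142 -17.308185125729914 16.699181309493135
```

Picture: carrier over the slot (yellow lips around (255,115)), brass can in it at (253,160), adaptor at (195,80). Relative to the lips and lid, the carrier needs about +1.4 mm along x and +1.5 mm to the left. Correct this, lower to just above the lips and check.

{"name": "play_rows", "arguments": {
  "series": [
    [[0.0005,-0.0005,0.002,0,0,0],[0.001,-0.001,0.006,0,0,0],[0.0014,-0.0015,0.012,0,0,0],[0.0014,-0.0015,0.019,0,0,0],[0.0014,-0.0015,0.026,0,0,0],[0.0014,-0.0015,0.033,0,0,0],[0.0014,-0.0015,0.039,0,0,0],[0.0014,-0.0015,0.043,0,0,0],[0.0014,-0.0015,0.044,0,0,0],[0.0014,-0.0015,0.044,0,0,0],[0.0014,-0.0015,0.044,0,0,0]]
  ]
}}

```text
time: 9.1
position: [0.5507, 0.2641, 0.2335]
tcp_rot: [0.0, 0.999, 0.037, 0.001]
contact_force: [0.2, 0.1, -2.9]
grip_width: 0.0101
finger_force: 30.0
```

Run:
```python
from chk import *
c,s=chk('w4'); W=world(c)
hsv=cv2.cvtColor(c['image'],cv2.COLOR_RGB2HSV); H,S,v=[hsv[...,i].astype(int) for i in range(3)]
th=np.radians(4.1); e=np.array([np.cos(th),np.sin(th)]); n=np.array([-e[1],e[0]])
D=(W[...,:2]-s['position'][:2]); a=D@e*1000; b=D@n*1000; Z=W[...,2]
y=(H>18)&(H<32)&(S>110)&(Z>.109)&(Z<.125)&(abs(b)<35)&(abs(a)<62)
print('lip far',a[y].max())
for lo in (0,10,20,30,40):
    m=y&(a>lo)&(a<lo+10); L=b[m&(b>0)]; Q=b[m&(b<0)]
    if len(L)and len(Q): print(lo,L.max().round(1),Q.min().round(1))
lid=(Z>.106)&(Z<.114)&(abs(b)<85)&(abs(a)<110)&(S<80)
print('lid',np.percentile(a[lid],99.5),[(b[lid&(a>l)&(a<l+10)].max().round(1),b[lid&(a>l)&(a<l+10)].min().round(1)) for l in (70,80)])
z0=s['position'][2]-.066; rim=(abs(Z-z0)<.005)&(S<70)&(abs(b)<25)&(abs(a)<55)
print('rim',a[rim].max(),b[rim].min(),b[rim].max())
cv2.imwrite('pics/w4b.png',cv2.resize(cv2.imread('pics/w4.png')[80:260,180:330],(600,720)[0:1]*1+(600,) if 0 else (500,600),interpolation=3))
```

```text
9.15 [0.55069596 0.26411684 0.23351492] [9.59064994e-05 9.99328760e-01 3.66204595e-02 9.80923597e-04] 0.009928786590049282 [ 0.20274724 -0.76442775 -3.36415722]
rim in tool 1741 [10.9  0.4] [68.  33.9] 0.2 z [0.0566 0.0664 0.0869]
tilt fit dz/dx,dz/dy [0.0068 0.0007 0.0661]
lip far 53.89034948613573
0 25.2 -27.0
10 24.1 -26.9
20 25.3 -27.4
30 25.3 -26.4
40 25.0 -26.8
lid 99.75861859238196 [(np.float64(78.3), np.float64(-81.7)), (np.float64(78.4), np.float64(-81.6))]
rim 45.07281892223984 -17.35169007356101 16.583010646126315
```

View pics/w4b.png

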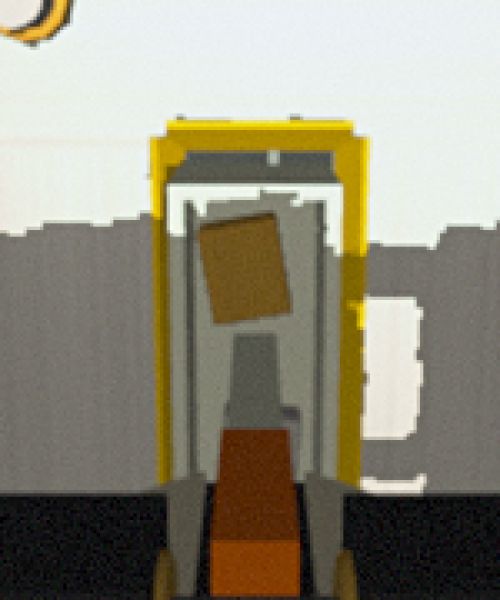

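The carrier sits inside the lips in the crop. It is centred along x; shift ~0.8 mm back to the right and enter slowly, watching force.

{"name": "play_rows", "arguments": {
  "series": [
    [[0,0.0008,0,0,0,0],[0,0.0008,0.002,0,0,0],[0,0.0008,0.004,0,0,0],[0,0.0008,0.007,0,0,0],[0,0.0008,0.01,0,0,0],[0,0.0008,0.013,0,0,0],[0,0.0008,0.016,0,0,0],[0,0.0008,0.018,0,0,0],[0,0.0008,0.02,0,0,0],[0,0.0008,0.022,0,0,0],[0,0.0008,0.022,0,0,0]]
  ]
}}

```text
time: 10.25
position: [0.5505, 0.2632, 0.2108]
tcp_rot: [0.0, 0.999, 0.037, 0.0]
contact_force: [-0.1, -0.0, -3.4]
grip_width: 0.0097
finger_force: 30.0
```

Underside is at ~0.105, just inside the slot, with no extra force. Continue.

{"name": "play_rows", "arguments": {
  "series": [
    [[0,0,0.002,0,0,0],[0,0,0.005,0,0,0],[0,0,0.008,0,0,0],[0,0,0.011,0,0,0],[0,0,0.014,0,0,0],[0,0,0.016,0,0,0],[0,0,0.016,0,0,0]]
  ]
}}

```text
time: 10.95
position: [0.5505, 0.2632, 0.1947]
tcp_rot: [0.0, 0.999, 0.037, 0.0]
contact_force: [-0.2, 0.7, -4.2]
grip_width: 0.0099
finger_force: 30.0
```

Run:
```python
from chk import *
c,s=chk('w5'); print(s['ft_torque'])
```

```text
11.0 [0.55057549 0.26323812 0.19496907] [2.58700749e-04 9.99327501e-01 3.66639191e-02 4.86147355e-04] 0.010085230570476722 [ 0.16896626 -0.01680164 -3.28821582]
rim in tool 3430 [16.2  0. ] [87.6 60. ] 0.0 z [0.0649 0.0835 0.0859]
tilt fit dz/dx,dz/dy [ 0.0037 -0.      0.0843]
[ 0.04014615  0.03758302 -0.02050729]
```

{"name": "play_rows", "arguments": {
  "series": [
    [[0,0,0.002,0,0,0],[0,0,0.006,0,0,0],[0,0,0.01,0,0,0],[0,0,0.014,0,0,0],[0,0,0.018,0,0,0],[0,0,0.022,0,0,0],[0,0,0.026,0,0,0],[0,0,0.03,0,0,0],[0,0,0.034,0,0,0],[0,0,0.038,0,0,0],[0,0,0.042,0,0,0],[0,0,0.046,0,0,0],[0,0,0.048,0,0,0],[0,0,0.049,0,0,0],[0,0,0.049,0,0,0],[0,0,0.049,0,0,0],[0,0,0.049,0,0,0],[0,0,0.049,0,0,0]]
  ]
}}

```text
time: 12.8
position: [0.5507, 0.2633, 0.1463]
tcp_rot: [0.0, 0.999, 0.037, 0.001]
contact_force: [-0.4, -0.0, -4.2]
grip_width: 0.0098
finger_force: 30.0
```

Run:
```python
from chk import *
c=cap('wrist','w6'); s=ctrl.sense(); print(s['position'],s['contact_force'],s['ft_torque'],s['grip_width'],s['finger_force'])
W=world(c); p=s['position']; Z=W[...,2]; S=cv2.cvtColor(c['image'],cv2.COLOR_RGB2HSV)
H=S[...,0]; D=W-p; th=np.radians(4.2); e=np.array([np.cos(th),np.sin(th)]); n=np.array([-e[1],e[0]]); a=D[...,:2]@e*1e3; b=D[...,:2]@n*1e3
o=(H>4)&(H<16)&(S[...,1]>180)&(abs(a)<25)&(abs(b)<12)&(D[...,2]>0)
print('grip top z',np.percentile(Z[o],[50,95]), a[o].min(),a[o].max(),b[o].min(),b[o].max())
m=(abs(b)<20)&(a>0)&(a<50)&(Z<.095)&(Z>0.02); print('rim z',np.percentile(Z[m],[5,50,90]))
```

```text
[0.55074069 0.26324305 0.14625528] [-0.18723949  0.335953   -2.9418101 ] [0.02723759 0.00117994 0.01099038] 0.009967183838651915 29.99885380268097
grip top z [0.18487248 0.18627652] -16.670823451427935 24.951976339186658 -7.351758384189069 9.875706701676663
rim z [0.04285539 0.05555711 0.08084473]
```

View pics/w6.png

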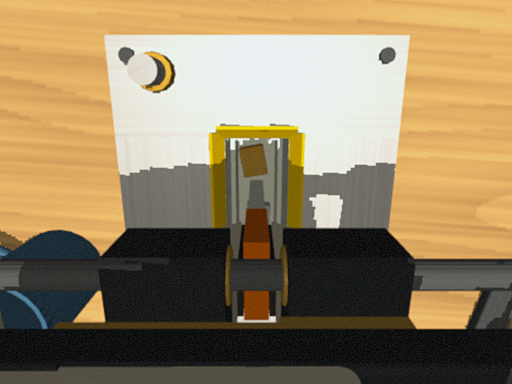

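The basket hangs in the slot at (255,170), rim ≈ 0.081 m (below the lid), underside ≈ 0.040 m, with the brass can at (253,160) and the adaptor undisturbed at (150,70). Wrist load has not changed, so nothing is pressing.

```bash
python3 -c "
from bench import ctrl
print(ctrl.hand_in())"
```

```text
the job is handed in; nothing more can be done
None
```

I handed the job in at about 13 s, with the gripper holding the carrier still in the slot: underside about 40 mm above the desk, level, and no sign of pressing on the box. The hand-in gave no verdict, and only the brass can showed in the last picture; the steel can was last partly visible just above the slot.

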